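# Make up the marking-out kit and the fixing kit

### The arm

A 6-joint arm with a two-finger parallel gripper is mounted at the origin on a cart in front of the work surface, level with it; the furniture and walls round the work are solid. World frame = base frame: x ahead of the robot, y to its left, z up, the work surface at z = 0. Lengths are in mm, angles in rad, forces in N, time in s.
With the tool pointing down it reaches from about 300 to 1000 mm from the base axis. Payload 5.1 kg.
Tool frame: the origin (TCP) lies between the finger pads; the fingertips stand 14 mm ahead of it and the grasp point (between the pads) lies 5 mm behind it (bot.tip_reach is the distance from the TCP to the fingertips, in mm); z points along the fingers, y is the line along which they close (so a half turn about z gives the same grasp; the last joint's range is limited). The gripper opens to 95 mm and grips with 3 to 60 N. Pads are 20 mm wide; open, the fingers measure 119 mm over their backs; the gripper's body (75 mm by 180 mm) begins 59 mm behind the grasp point.
Start: joints at [-1.355, 0.124, 1.65, -0, 1.367, -0.083], TCP at [191.31, -621.196, 228.656] pointing down, gripper open.
Joint ranges: [-2.61, 2.61], [-1.02, 2.33], [0.03, 2.71], [-1.35, 4.49], [0.32, 2.68], [-2.91, 2.91]. Speed limits (rad/s): [2.57, 2.57, 3.14, 3.14, 3.14, 3.14].

### API

Orientations are given as a unit quaternion [x, y, z, w].
In Python, from bench import bot, viewer gives the robot as it stands. The module is installed in compiled form; this text tells all that it offers.
- The arm moves only by the tool arm_command, never from a script. Its argument "moves" is a list of rows, each a list of 5 numbers: the shift along the tool's x, y, z as a fraction of full scale, then the turn about the tool's z as a fraction of full scale, then the gripper command: -1 is fully open, 1 is shut, values between are in proportion. In form: [[dx, dy, dz, twist, fingers], ...]. A call has 1 to 10 rows; each row shifts and turns the commanded pose from where the row before left it, along the tool's axes as they then stand; what a row does not reach is not made up. Full scale, the value 1, is 25 cm for a shift and pi/4 rad for a turn. A row lasts 1/8 s, in which the tool goes at most 62.5 mm and 10.7 degrees, less where a joint would pass 70% of its speed; a pose out of reach is approached as far as the arm can. A call with a number of a shift or a turn outside -1 to 1 is refused whole. A call with a gripper value outside its range is refused whole. The fingers move at their own pace and stop on an object; "force" is the grip in N (left out, the last holds). Time passes only in rows, so rows that do not move let the fingers close. It gives the time, the measured TCP pose, the force, the opening and the grip force at its end, in the units of the state.
- bot.observe(): the state, without advancing time (a new reading comes with each control period).
- viewer.read_camera(name): name is "scene" or "side" or "wrist"; returns (picture, depth): 400x640x3 uint8, red, green, blue; 400x640 float32, mm along the optical axis (not along the pixel's ray), 0 where there is no reading.
- viewer.camera_model(name): a dict with "K" (3x3 intrinsics, pixels), "R" (3x3) and "t" (3): a world point X has camera coordinates R X + t. Camera axes: x right, y down, z forward; pixel columns grow to the right and rows downward; lengths in mm; the calibration is good to about 2 mm. The wrist camera is an equidistant fisheye: a pixel r from the principal point sees the ray r / f radians off the axis. A picture is of the moment at which its call begins: read the wrist's pose just before it. camera_model takes no time and is no camera call; for the wrist camera it gives the pose at the moment of the call.
- bot.sign_off(): hands the job in; it is judged then, once.
The state is a dict: "t": time; "q": joint angles; "qvel": joint speeds; "effort": joint torques, N m; "tool_pos": TCP position; "orientation": TCP orientation; "wrist_force": force on the tool from outside, world axes, zero at the start; "wrist_torque": the same for the moment, N m; "gripper_width": opening from 0.0 (shut) to 1.0 (fully open); "grasp_force": force on a finger pad.
Only numpy, scipy, OpenCV 4.12 (cv2) and the standard library are available. Lean on these libraries where they do the work, as an engineer would, in place of code of your own. Each camera call takes 0.05 s, during which the arm holds its last target. There are 200 camera calls.

### The job

Make up two kits from the things lying on the bench: in the blue tray the red-and-white marker, lying lengthwise in the narrow bay, and the yellow tape measure, standing upright in the wide bay; in the yellow tray the green-handled screwdriver, lying lengthwise in the narrow bay, and the jar of screws, standing in the wide bay. Each thing must rest on the floor of its bay, not on the walls. Do not tip the jar over, and leave the red-handled screwdriver and the spanner where they lie.

Things in the scene. Friction and masses are not known exactly. Their poses are not given: they have to be found in the camera images.
- tray_blue: fixed blue kit tray, 164 (x) x 204 (y) x 12 mm high; origin: centre of its underside, +x roughly away from the robot. Floor top at 4 mm; walls 4 mm thick, 8 mm above the floor. A divider along y makes two bays, each 196 mm long in y: the narrow bay, 66 mm wide, centred at x = -45 mm (nearer the robot), and the wide bay, 86 mm wide, centred at x = +35 mm.
- tray_yellow: fixed yellow kit tray, 164 (x) x 204 (y) x 12 mm high; origin: centre of its underside, +x roughly away from the robot. Floor top at 4 mm; walls 4 mm thick, 8 mm above the floor. A divider along y makes two bays, each 196 mm long in y: the narrow bay, 66 mm wide, centred at x = -45 mm (nearer the robot), and the wide bay, 86 mm wide, centred at x = +35 mm.
- marker_red: loose paint marker, white barrel with red end, 17 x 132 x 17 mm lying down, 20 g, long axis along its own y; origin at the middle of its underside.
- tape_measure: loose tape measure, yellow round case with black foot, standing on edge: 34 (x) x 73 (y) x 68 mm high, 0.21 kg; grip the case across its 34 mm width (own x). Origin at the centre of its underside, z up.
- screwdriver_green: loose screwdriver with green handle, 24 x 172 x 24 mm, 0.09 kg, long axis along its own y: the handle (24 mm thick) from y = -2 to +86 mm, the thin steel blade (6 mm) from there to y = -86 mm, centre of mass in the handle. Origin at the middle of its length, on the underside as it lies at the start; the round handle can roll. Lies flat on the bench, handle away from the robot.
- jar_screws: loose glass jar of screws with a tan lid, standing, 66 mm diameter, 96 mm high, 0.31 kg. Origin at the centre of its underside, z up.
- screwdriver_red: loose screwdriver with red handle, 26 x 197 x 26 mm, long axis along its own y, origin at the middle of its length, underside. Belongs to neither kit: leave it.
- spanner_1: loose steel combination spanner, 24 x 148 x 7 mm, long axis along its own y, origin at the middle of its length, underside. Belongs to neither kit: leave it.
Mind the look-alikes: they are no part of the job. What is shaped like the tape_measure but brown is not meant.

How it is judged:
By the outcome, as a careful person would: the job done as asked, in the order asked, and still so for the second after the job is handed in, with the robot touching nothing.
It also fails if it takes over 118 s, if anything falls off the work surface, if the arm or the gripper's body presses on something with over 40 N, if the wrist force passes 120 N, or if a joint passes its speed limit or range.

## Working session

There is one attempt and no reset: what is moved stays moved. The work goes in short steps, Python scripts to look and compute and a tool call to move; the robot and the scene stay as the last step left them, time stands still between calls to the robot, and variables do not carry over. Pictures are saved under pics/ and viewed, at most 16 in all, crops included, and the job is handed in when it is done.

Besides the shell and the picture viewer there is one more tool, called after "Request:" in YAML: its name, and indented under it one key for each argument. arm_command: Moves the arm, as the interface text tells. Its arguments: {"type":"object","properties":{"moves":{"type":"array"},"force":{"type":"number"}},"required":["moves"]}

```bash
mkdir -p pics
cat > h.py <<'E'
import numpy as np, cv2
from bench import bot, viewer
def shot(name):
    m=viewer.camera_model(name); rgb,d=viewer.read_camera(name)
    return rgb,d,m
def save(rgb,fn): cv2.imwrite('pics/'+fn,cv2.cvtColor(rgb,cv2.COLOR_RGB2BGR))
def ray(m,uv,fish=False):
    K=np.array(m['K']);R=np.array(m['R']);t=np.array(m['t'])
    x=(uv[0]-K[0,2])/K[0,0];y=(uv[1]-K[1,2])/K[1,1]
    if fish:
        r=np.hypot(x,y)+1e-12; v=np.array([np.sin(r)*x/r,np.sin(r)*y/r,np.cos(r)])
    else: v=np.array([x,y,1.])
    return -R.T@t, R.T@v
def onplane(m,uv,z,fish=False):
    c,v=ray(m,uv,fish); return c+v*(z-c[2])/v[2]
def cloud(d,m):
    K=np.array(m['K']);v,u=np.mgrid[:d.shape[0],:d.shape[1]]
    P=np.stack([(u-K[0,2])/K[0,0]*d,(v-K[1,2])/K[1,1]*d,d],-1)
    return (P-np.array(m['t']))@np.array(m['R'])
E
python3 - <<'E'
from h import *
print(bot.observe())
for n in ('scene','side','wrist'):
    r,d,m=shot(n); save(r,n+'0.png'); np.savez(n+'0.npz',r=r,d=d,K=m['K'],R=m['R'],t=m['t'])
    print(n,np.round(m['K'],1).tolist(),np.round(-np.array(m['R']).T@m['t']),np.round(m['R'],2).tolist())
E
```

```text
{'t': 0.0, 'q': array([-1.35461379e+00,  1.24478003e-01,  1.65164260e+00, -1.32202373e-05,
        1.36747616e+00, -8.26311424e-02]), 'qvel': array([-0.00088662,  0.00085293, -0.00035318, -0.00112144,  0.00100856,
        0.00065981]), 'effort': array([ 2.39429239e-03, -4.17597628e+01, -3.59933853e+01,  7.76318111e-02,
        4.91882977e-02, -1.79337721e-04]), 'tool_pos': array([ 191.17238738, -620.62724367,  227.4231089 ]), 'orientation': array([ 9.88858849e-01,  1.48852857e-01, -7.33213258e-05, -9.99388772e-04]), 'wrist_force': array([0.42524714, 0.12648114, 0.28814661]), 'wrist_torque': array([0.03036259, 0.01365769, 0.01530627]), 'grasp_force': 0.0, 'gripper_width': 0.9971202156826365}
scene [[384.2, 0.0, 319.8], [0.0, 384.2, 210.0], [0.0, 0.0, 1.0]] [116. 577. 406.] [[-0.88, -0.48, -0.02], [-0.2, 0.39, -0.9], [0.44, -0.78, -0.44]]
side [[432.6, 0.0, 319.2], [0.0, 432.6, 197.0], [0.0, 0.0, 1.0]] [ 316. -912.  419.] [[0.97, -0.23, -0.02], [-0.11, -0.4, -0.91], [0.2, 0.89, -0.41]]
wrist [[309.7, 0.0, 324.9], [0.0, 309.7, 198.0], [0.0, 0.0, 1.0]] [ 264. -598.  384.] [[0.29, -0.96, -0.0], [-0.92, -0.28, 0.27], [-0.26, -0.08, -0.96]]
```

View pics/scene0.png

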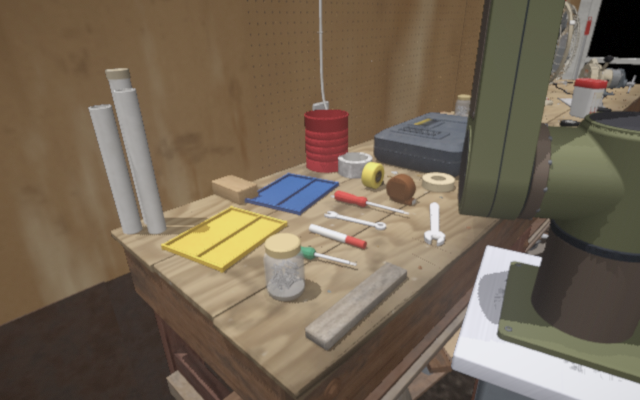

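View pics/side0.png

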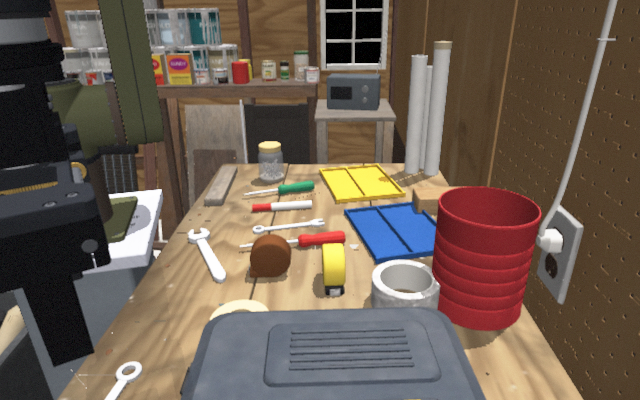

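The scene view shows the yellow tray (225,235), blue tray (293,192), jar (285,265), marker (338,236), green driver (328,257) and yellow tape (373,176), next to its brown look-alike (401,188). The side view shows the same things: tape (333,265), marker (282,206), green driver (280,189), jar (270,162), with the toolbox in front. Next I measure them from the depth.

```bash
cat > meas.py <<'E'
from h import *
L=lambda n:np.load(n+'0.npz')
def rep(name,P,w=None):
    c,(w,h),a=cv2.minAreaRect(P[:,:2].astype(np.float32))
    print(name,len(P),'c',np.round(c),'wh',np.round([w,h]),'a',round(a,1),'z',np.round(np.percentile(P[:,2],[2,50,98])))
for n in ('scene','side'):
    z=L(n); m=dict(K=z['K'],R=z['R'],t=z['t']); hsv=cv2.cvtColor(z['r'],cv2.COLOR_RGB2HSV); C=cloud(z['d'],m)
    H,S,V=[hsv[...,i].astype(int) for i in range(3)]
    ok=(z['d']>0)&(abs(C[...,1])<900)&(C[...,2]>-10)&(C[...,2]<150)
    cols=dict(blue=(H>100)&(H<125)&(S>150)&(V>60),yellow=(H>22)&(H<34)&(S>170)&(V>110),green=(H>65)&(H<90)&(S>120),red=((H<4)|(H>176))&(S>180)&(V>120))
    for k,mk in cols.items():
        mk=(mk&ok).astype(np.uint8)
        N,lab,st,ce=cv2.connectedComponentsWithStats(mk)
        for i in range(1,N):
            if st[i,4]>40: rep(f'{n} {k} px{np.round(ce[i])}',C[lab==i])
E
python3 meas.py
```

```text
side blue px[394. 231.] 3818 c [ 635. -205.] wh [208. 163.] a 89.4 z [ 2.  3. 11.]
side green px[296. 187.] 257 c [475.  39.] wh [23. 83.] a 83.5 z [ 3. 14. 22.]
side red px[476. 207.] 679 c [ 675. -385.] wh [19. 87.] a 75.4 z [103. 130. 149.]
side red px[261. 208.] 45 c [381. -45.] wh [ 6. 35.] a 83.6 z [ 3.  7. 11.]
side red px[321. 240.] 261 c [ 474. -228.] wh [13. 85.] a 79.0 z [ 5. 14. 21.]
side red px[504. 243.] 93 c [ 649. -504.] wh [ 4. 32.] a 78.1 z [124. 140. 150.]
side red px[495. 272.] 946 c [ 650. -496.] wh [23. 95.] a 78.4 z [ 61.  93. 123.]
side red px[456. 278.] 43 c [ 605. -472.] wh [ 4. 23.] a 32.0 z [65. 73. 77.]
side red px[480. 310.] 411 c [ 632. -497.] wh [ 8. 51.] a 63.9 z [ 3. 29. 61.]
side red px[456. 309.] 141 c [ 607. -476.] wh [ 6. 36.] a 33.5 z [12. 23. 32.]
side red px[505. 316.] 239 c [ 670. -503.] wh [64.  9.] a 9.9 z [ 1. 20. 42.]
```

View pics/wrist0.png

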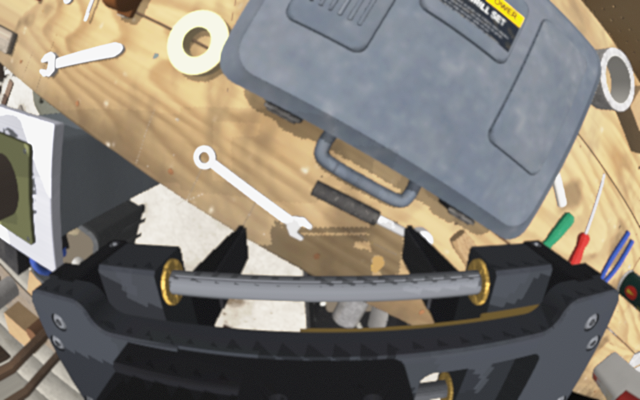

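The wrist view shows the toolbox, the start spanner and the arm's own fingers; no task objects are close. Next I check the scene depth and the yellow values.

Run:
```python
from h import *
for n,pts in (('scene',[(200,235),(293,190),(285,270),(285,245),(338,236),(373,170),(308,253)]),('side',[(360,183),(333,262),(270,148),(270,170),(295,206),(263,208)])):
    z=np.load(n+'0.npz'); m=dict(K=z['K'],R=z['R'],t=z['t']); C=cloud(z['d'],m); hsv=cv2.cvtColor(z['r'],cv2.COLOR_RGB2HSV)
    print(n,(z['d']>0).mean(), z['d'].max())
    for u,v in pts: print((u,v),hsv[v,u],z['d'][v,u],np.round(C[v,u]), np.round(onplane(m,(u,v),0)))
```

```text
scene 0.98421875 3173.9436
(200, 235) [ 25 132 235] 822.07306 [692.  78.   2.] [694.  76.   0.]
(293, 190) [109 128 180] 1030.2217 [ 643. -216.    2.] [ 646. -221.   -0.]
(285, 270) [ 13  14 159] 593.4404 [406. 175.  63.] [459. 101.   0.]
(285, 245) [ 21  67 227] 599.2414 [417. 156.  95.] [508.  28.   0.]
(338, 236) [ 15   2 231] 785.42114 [419. -35.  12.] [428. -53.   0.]
(373, 170) [ 27 117 229] 1002.8608 [ 456. -316.   56.] [ 510. -458.   -0.]
(308, 253) [ 74  99 155] 721.6979 [437.  55.  17.] [451.  33.   0.]
side 0.98440625 2981.133
(360, 183) [ 29 156 254] 1083.5048 [638.  42.   4.] [641.  52.   0.]
(333, 262) [ 28 150 251] 666.6704 [ 460. -364.   54.] [ 482. -283.    0.]
(270, 148) [ 20  99 209] 1073.2634 [427. 118.  91.] [458. 405.   0.]
(270, 170) [ 10   6 135] 1094.0731 [423. 116.  34.] [433. 208.  -0.]
(295, 206) [ 20  11 200] 966.1348 [456. -49.   5.] [458. -38.   0.]
(263, 208) [  1 186 167] 955.15497 [385. -44.   7.] [387. -29.   0.]
```

```bash
cat > meas.py <<'E'
from h import *
import sys
def rep(name,P):
    c,(w,h),a=cv2.minAreaRect(P[:,:2].astype(np.float32))
    print(name,len(P),'c',np.round(c),'wh',np.round([w,h]),'a',round(a,1),'z',np.round(np.percentile(P[:,2],[2,50,98])))
def run(files):
  for f in files:
    z=np.load(f); m=dict(K=z['K'],R=z['R'],t=z['t']); hsv=cv2.cvtColor(z['r'],cv2.COLOR_RGB2HSV); C=cloud(z['d'],m)
    H,S,V=[hsv[...,i].astype(int) for i in range(3)]
    ok=(z['d']>0)&(abs(C[...,1])<450)&(C[...,0]>330)&(C[...,0]<800)
    Z=C[...,2]
    cols=dict(blue=(H>100)&(H<125)&(S>100)&(V>60)&(Z<30),yellow=(H>22)&(H<34)&(S>90)&(V>110)&(Z<85),green=(H>65)&(H<90)&(S>70),red=((H<5)|(H>174))&(S>130)&(V>100)&(Z<40),white=(S<40)&(V>140)&(Z>3)&(Z<25),lid=(Z>88)&(Z<102)&(C[...,0]<520)&(C[...,1]>50))
    for k,mk in cols.items():
        mk=(mk&ok).astype(np.uint8)
        N,lab,st,ce=cv2.connectedComponentsWithStats(mk)
        for i in range(1,N):
            if st[i,4]>60: rep(f'{f[:5]} {k} px{np.round(ce[i])}',C[lab==i])
if __name__=='__main__': run(sys.argv[1:] or ['scene0.npz','side0.npz'])
E
python3 meas.py
```

```text
scene blue px[294. 192.] 1686 c [ 634. -202.] wh [207. 164.] a 89.6 z [ 0.  2. 10.]
scene yellow px[371. 174.] 377 c [ 469. -366.] wh [ 50. 135.] a 10.5 z [ 7. 45. 65.]
scene yellow px[225. 237.] 3386 c [647.  44.] wh [231. 188.] a 88.5 z [ 0.  3. 11.]
scene green px[308. 252.] 105 c [443.  51.] wh [26. 18.] a 7.7 z [ 9. 18. 22.]
scene red px[321. 165.] 361 c [ 655. -385.] wh [103.  32.] a 4.7 z [ 3. 22. 39.]
scene red px[350. 198.] 243 c [ 472. -209.] wh [21. 83.] a 85.6 z [ 8. 18. 24.]
scene red px[355. 242.] 125 c [380. -32.] wh [13. 40.] a 86.0 z [ 5. 12. 16.]
scene white px[350. 172.] 118 c [ 549. -374.] wh [64. 18.] a 9.1 z [ 4. 16. 25.]
scene white px[385. 208.] 88 c [ 380. -204.] wh [  9. 100.] a 83.1 z [ 9. 12. 14.]
scene white px[356. 220.] 159 c [ 425. -130.] wh [ 25. 146.] a 89.8 z [3. 4. 6.]
scene white px[155. 227.] 121 c [788. 113.] wh [28.  8.] a 45.8 z [ 3. 13. 24.]
scene white px[327. 233.] 255 c [448. -40.] wh [15. 91.] a 83.8 z [ 5. 12. 16.]
scene white px[334. 259.] 120 c [388.  44.] wh [84.  8.] a 2.9 z [ 9. 12. 14.]
scene white px[285. 291.] 244 c [413. 168.] w
[... 542 characters left out ...]
207.] 123 c [382. -42.] wh [13. 39.] a 83.1 z [-2. 10. 16.]
side0 red px[321. 238.] 521 c [ 475. -222.] wh [19. 86.] a 84.0 z [ 5. 18. 25.]
side0 white px[271. 176.] 133 c [427. 123.] wh [26. 59.] a 84.2 z [ 7. 16. 24.]
side0 white px[262. 191.] 77 c [390.  40.] wh [80.  8.] a 3.3 z [ 8. 12. 14.]
side0 white px[291. 204.] 272 c [448. -48.] wh [15. 89.] a 84.0 z [ 4. 12. 16.]
side0 white px[288. 225.] 249 c [ 427. -133.] wh [ 25. 145.] a 89.1 z [3. 5. 7.]
side0 white px[405. 282.] 451 c [ 567. -391.] wh [20. 63.] a 70.2 z [ 4. 15. 25.]
side0 white px[258. 306.] 101 c [ 340. -400.] wh [23. 20.] a 85.2 z [22. 23. 25.]
side0 lid px[269. 145.] 160 c [430. 143.] wh [53. 54.] a 64.6 z [89. 95. 96.]
```

```bash
cat >> h.py <<'E'
def pose():
    s=bot.observe(); x,y,z,w=s['orientation']
    yaw=np.degrees(np.arctan2(2*(x*y+z*w),1-2*(y*y+z*z)))
    return np.array(s['tool_pos']),yaw,s
def plan(target,yaw,g,step=58,start=None):
    """rows to go straight to target (mm) with tool-x heading yaw (deg)"""
    p,y0,s=pose() if start is None else (np.array(start[0]),start[1],None)
    D=np.array(target,float)-p; dy=(yaw-y0+180)%360-180
    n=max(int(np.ceil(np.linalg.norm(D)/step)),int(np.ceil(abs(dy)/10.4)),1)
    rows=[]
    for i in range(n):
        a=np.radians(y0+dy*i/n); d=D/n
        t=[d[0]*np.cos(a)+d[1]*np.sin(a), d[0]*np.sin(a)-d[1]*np.cos(a), -d[2]]
        rows.append([round(v/250,3) for v in t]+[round(-dy/n/45,3),g])
    print('from',np.round(p,1),round(y0,1),'n',n); print(rows)
def see(fn):
    m=viewer.camera_model('wrist'); p,y,_=pose(); r,d=viewer.read_camera('wrist')
    save(r,fn+'.png'); np.savez(fn+'.npz',r=r,d=d,K=m['K'],R=m['R'],t=m['t']); return r,d,m
def wcloud(d,m):
    K=np.array(m['K']);v,u=np.mgrid[:d.shape[0],:d.shape[1]]
    x=(u-K[0,2])/K[0,0];y=(v-K[1,2])/K[1,1];r=np.hypot(x,y)+1e-9
    k=np.tan(np.minimum(r,1.4))/r
    P=np.stack([x*k*d,y*k*d,d],-1)
    return (P-np.array(m['t']))@np.array(m['R'])
E
python3 -c "
from h import *
plan((400,-120,235),-6,-1)"
```

```text
from [ 191.2 -620.7  227.7] 17.1 n 10
[[np.float64(0.139), np.float64(-0.167), np.float64(-0.003), np.float64(0.051), -1], [np.float64(0.132), np.float64(-0.172), np.float64(-0.003), np.float64(0.051), -1], [np.float64(0.125), np.float64(-0.177), np.float64(-0.003), np.float64(0.051), -1], [np.float64(0.118), np.float64(-0.182), np.float64(-0.003), np.float64(0.051), -1], [np.float64(0.11), np.float64(-0.187), np.float64(-0.003), np.float64(0.051), -1], [np.float64(0.103), np.float64(-0.191), np.float64(-0.003), np.float64(0.051), -1], [np.float64(0.095), np.float64(-0.195), np.float64(-0.003), np.float64(0.051), -1], [np.float64(0.087), np.float64(-0.199), np.float64(-0.003), np.float64(0.051), -1], [np.float64(0.079), np.float64(-0.202), np.float64(-0.003), np.float64(0.051), -1], [np.float64(0.07), np.float64(-0.205), np.float64(-0.003), np.float64(0.051), -1]]
```

Request:
arm_command:
  moves:
    - [0.14, -0.167, 0, 0.051, -1]
    - [0.132, -0.172, 0, 0.051, -1]
    - [0.125, -0.177, 0, 0.051, -1]
    - [0.118, -0.182, 0, 0.051, -1]
    - [0.11, -0.187, 0, 0.051, -1]
    - [0.103, -0.191, 0, 0.051, -1]
    - [0.095, -0.195, 0, 0.051, -1]
    - [0.087, -0.2, 0, 0.051, -1]
    - [0.079, -0.2, 0, 0.051, -1]
    - [0.07, -0.2, 0, 0.051, -1]

```text
t: 1.4
tool_pos: [400.2, -120.3, 228.6]
orientation: [0.999, -0.052, 0.0, 0.0]
wrist_force: [0.0, -0.1, 0.3]
gripper_width: 1.0
grasp_force: 0.0
```

```bash
sed -i 's/\[round(v\/250,3)/[round(float(v)\/250,3)/; s/round(-dy\/n\/45,3)/round(float(-dy\/n\/45),3)/' h.py
python3 -c "
from h import *
print(pose()[:2]); see('w1'); print(pose()[:2])"
```

```text
(array([ 400.21686246, -120.2565866 ,  228.58225877]), np.float64(-5.915884792896441))
(array([ 401.72004138, -115.4253699 ,  228.54743899]), np.float64(-5.641409835010981))
```

View pics/w1.png

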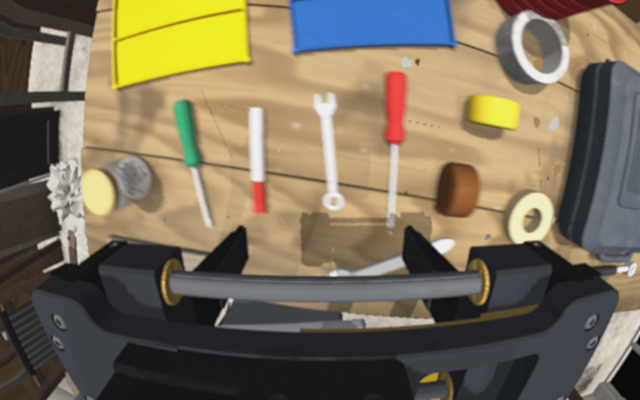

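The wrist view shows everything: marker (258,160), green driver (190,150), jar lid (100,193), tape (494,112), brown look-alike (459,190), yellow tray lower edge near (180,65) and blue tray near (375,25). I measure all of these from this frame.

```bash
cat > mw.py <<'E'
from h import *
import sys
def run(f,only=None):
    z=np.load(f); m=dict(K=z['K'],R=z['R'],t=z['t']); hsv=cv2.cvtColor(z['r'],cv2.COLOR_RGB2HSV); C=wcloud(z['d'],m)
    H,S,V=[hsv[...,i].astype(int) for i in range(3)]; Z=C[...,2]; X=C[...,0]; Y=C[...,1]
    ok=(z['d']>0)&(X>330)&(X<820)&(abs(Y)<460)
    wood=(H>8)&(H<25)&(S>40)
    cols=dict(blue=(H>100)&(H<125)&(S>100)&(Z<30),yellow=(H>22)&(H<34)&(S>90)&(V>110)&(Z<85),green=(H>65)&(H<90)&(S>70)&(Z<60),red=((H<5)|(H>174))&(S>130)&(V>100)&(Z<40),
      white=(S<45)&(V>140)&(Z>6)&(Z<25)&(Y>-230),lid=(Z>90)&(Z<102),brown=(Z>20)&(Z<75)&(H<15)&(S>80)&(V<160))
    for k,mk in cols.items():
        if only and k not in only: continue
        N,lab,st,ce=cv2.connectedComponentsWithStats((mk&ok).astype(np.uint8))
        for i in range(1,N):
            if st[i,4]<60: continue
            P=C[lab==i]; q=P[P[:,2]>np.percentile(P[:,2],60)-3] if k in('yellow','brown') and P[:,2].max()>30 else P
            c,wh,a=cv2.minAreaRect(q[:,:2].astype(np.float32))
            if wh[0]<wh[1]: a-=90
            print(k,np.round(ce[i]),st[i,4],'c',np.round(c,1),'L W',np.round([max(wh),min(wh)]),'axis',round((a+90)%180-90,1),'z',np.round(np.percentile(P[:,2],[2,50,98])))
if __name__=='__main__': run(sys.argv[1],sys.argv[2:])
E
python3 mw.py w1.npz
```

```text
blue [370.  23.] 7484 c [ 588.1 -199.8] L W [206.  71.] axis 89.7 z [ 3.  5. 13.]
yellow [175.  37.] 10122 c [628.3  64.5] L W [226. 147.] axis 87.7 z [ 2.  5. 13.]
yellow [493. 111.] 1495 c [ 465.3 -336.1] L W [43. 34.] axis 79.4 z [ 1. 62. 69.]
green [187. 133.] 886 c [476.1  52.2] L W [85. 38.] axis -3.4 z [ 0. 22. 25.]
red [395. 106.] 1162 c [ 475.9 -211.8] L W [87. 19.] axis -4.5 z [ 0. 24. 28.]
red [259. 197.] 285 c [381.8 -32.5] L W [39. 17.] axis -7.1 z [ 0. 17. 19.]
white [331. 147.] 752 c [ 426.1 -130.3] L W [145.  22.] axis -0.7 z [6. 7. 9.]
white [258. 144.] 785 c [447.2 -42.8] L W [88. 15.] axis -6.1 z [13. 16. 19.]
white [394. 182.] 283 c [ 380.4 -205.1] L W [101.   6.] axis -4.9 z [13. 15. 18.]
white [140. 163.] 71 c [449.1 128.5] L W [42.  8.] axis 47.0 z [13. 21. 25.]
white [202. 195.] 236 c [390.5  42.8] L W [84.  9.] axis 4.9 z [12. 15. 19.]
lid [563.   7.] 161 c [ 597.2 -427.9] L W [56.  7.] axis 79.7 z [ 90.  96. 101.]
lid [100. 193.] 1279 c [427.9 146.7] L W [57. 55.] axis 23.9 z [91. 97. 98.]
brown [458. 190.] 1561 c [ 371.6 -281.1] L W [51. 30.] axis -11.2 z [23. 58. 69.]
```

```bash
python3 -c "
from h import *
plan((427,-40,80),-6.5,-1)
plan((427,-40,17.5),-6.5,-1,35,((427,-40,80),-6.5))"
```

```text
from [ 401.7 -115.4  228.5] -5.6 n 3
[[0.024, -0.103, 0.198, 0.006, -1], [0.023, -0.104, 0.198, 0.006, -1], [0.023, -0.104, 0.198, 0.006, -1]]
from [427 -40  80] -6.5 n 2
[[0.0, -0.0, 0.125, -0.0, -1], [0.0, -0.0, 0.125, -0.0, -1]]
```

Request:
arm_command:
  moves:
    - [0.024, -0.104, 0.198, 0.006, -1]
    - [0.023, -0.104, 0.198, 0.006, -1]
    - [0.023, -0.104, 0.198, 0.006, -1]
    - [0, 0, 0, 0, -1]
    - [0, 0, 0, 0, -1]

```text
t: 2.08
tool_pos: [426.4, -46.9, 81.4]
orientation: [0.998, -0.058, 0.001, 0.0]
wrist_force: [0.5, -0.2, -0.5]
gripper_width: 1.001
grasp_force: 0.0
```

Request:
arm_command:
  moves:
    - [-0.003, -0.028, 0.1, 0, -1]
    - [0, 0, 0.1, 0, -1]
    - [0, 0, 0.054, 0, -1]
    - [0, 0, 0, 0, -1]

```text
t: 2.58
tool_pos: [426.1, -39.9, 17.3]
orientation: [0.998, -0.058, 0.0, 0.0]
wrist_force: [0.5, -0.7, 1.0]
gripper_width: 1.0
grasp_force: 0.0
```

```bash
python3 -c "
from h import *
print(pose()); see('w2')"
```

```text
(array([426.14351341, -39.93029366,  17.26638446]), np.float64(-6.695176543893138), {'t': 2.575, 'q': array([-2.18941330e-01, -1.36760955e-01,  2.29674800e+00, -8.76408341e-05,
        9.81041764e-01,  1.46875663e+00]), 'qvel': array([ 0.00470389, -0.01675128, -0.01621264,  0.00180831,  0.00296928,
        0.00043532]), 'effort': array([-3.53130384e-02, -2.28404814e+01, -2.93707663e+01,  3.39139206e-02,
       -1.38269844e-01, -2.20327034e-03]), 'tool_pos': array([426.14351341, -39.93029366,  17.26638446]), 'orientation': array([ 9.98293620e-01, -5.83932174e-02,  2.72480248e-04,  8.10090726e-05]), 'wrist_force': array([ 0.47002409, -0.70457403,  1.03117777]), 'wrist_torque': array([0.02943207, 0.00727163, 0.02070567]), 'grasp_force': 0.0, 'gripper_width': 0.9997013711429})
```

View pics/w2.png

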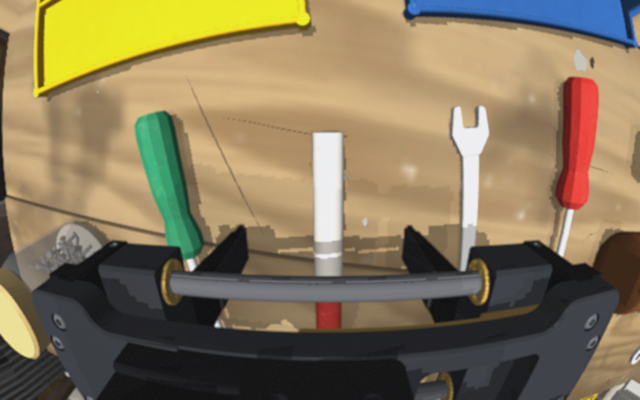

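The marker lies centred between the fingers, at columns 313–343 with the finger midpoint at about 326. I close the gripper.

Request:
arm_command:
  moves:
    - [0, 0, 0, 0, 1]
    - [0, 0, 0, 0, 1]
    - [0, 0, 0, 0, 1]
    - [0, 0, 0, 0, 1]
    - [0, 0, 0, 0, 1]
    - [0, 0, 0, 0, 1]
    - [0, 0, 0, 0, 1]
    - [0, 0, -0.05, 0, 1]
    - [0, 0, -0.2, 0, 1]
    - [0, 0, -0.1, 0, 1]
  force: 20

```text
t: 3.88
tool_pos: [427.2, -39.5, 107.6]
orientation: [0.998, -0.058, 0.002, 0.0]
wrist_force: [1.5, -0.2, 0.2]
gripper_width: 0.026
grasp_force: 0.0
```

```bash
python3 -c "
from h import *
p,y,s=pose();print(p,y,s['gripper_width']*95,s['grasp_force'])
plan((590,-200,90),90,1)
plan((634.5,-203.5,100),90,1)
"
```

```text
[427.19254438 -39.53958765 107.64751623] -6.638586312020321 2.4813568587248063 0.0
from [427.2 -39.5 107.6] -6.6 n 10
[[0.072, 0.056, 0.007, -0.215, 1], [0.062, 0.068, 0.007, -0.215, 1], [0.049, 0.077, 0.007, -0.215, 1], [0.036, 0.084, 0.007, -0.215, 1], [0.021, 0.089, 0.007, -0.215, 1], [0.006, 0.091, 0.007, -0.215, 1], [-0.009, 0.091, 0.007, -0.215, 1], [-0.025, 0.088, 0.007, -0.215, 1], [-0.039, 0.083, 0.007, -0.215, 1], [-0.052, 0.075, 0.007, -0.215, 1]]
from [427.2 -39.5 107.6] -6.6 n 10
[[0.09, 0.056, 0.003, -0.215, 1], [0.079, 0.07, 0.003, -0.215, 1], [0.066, 0.082, 0.003, -0.215, 1], [0.052, 0.092, 0.003, -0.215, 1], [0.036, 0.1, 0.003, -0.215, 1], [0.018, 0.104, 0.003, -0.215, 1], [0.001, 0.106, 0.003, -0.215, 1], [-0.017, 0.104, 0.003, -0.215, 1], [-0.034, 0.1, 0.003, -0.215, 1], [-0.051, 0.093, 0.003, -0.215, 1]]
```

The fingers are slow, about 70 mm/s, so I lifted too early. I reopen part way and retry.

Request:
arm_command:
  moves:
    - [0, 0, 0, 0, 0.05]
    - [0, 0, 0, 0, 0.05]
    - [0, 0, 0, 0, 0.05]
    - [0, 0, 0, 0, 0.05]
    - [0, 0, 0, 0, 0.05]
    - [0, 0, 0, 0, 0.05]

```text
t: 4.62
tool_pos: [425.6, -39.3, 103.9]
orientation: [0.998, -0.058, -0.0, -0.0]
wrist_force: [-0.5, 0.1, -0.3]
gripper_width: 0.47
grasp_force: 0.0
```

```bash
python3 -c "
from h import *
p,y,s=pose();print(p,y,s['gripper_width']*95)
see('w3')"; python3 mw.py w3.npz red white
```

```text
[425.63767143 -39.25188452 103.90253485] -6.643392471706594 44.60414809575421
red [514. 130.] 2075 c [ 474.7 -212.9] L W [87. 22.] axis -5.5 z [15. 23. 27.]
red [328. 254.] 700 c [381.  -36.3] L W [41. 15.] axis -7.1 z [12. 17. 18.]
white [427. 167.] 1459 c [ 434.8 -129.5] L W [129.  24.] axis -2.0 z [6. 7. 9.]
white [328. 177.] 2082 c [446.7 -43.2] L W [90. 16.] axis -6.2 z [11. 16. 18.]
white [503. 223.] 472 c [ 385.  -206.1] L W [90.  7.] axis -5.9 z [13. 15. 17.]
white [147. 206.] 259 c [444.8 125.8] L W [46. 11.] axis 36.6 z [15. 20. 25.]
white [234. 231.] 220 c [412.5  43.8] L W [36.  6.] axis 2.9 z [12. 15. 17.]
```

Request:
arm_command:
  moves:
    - [0.004, 0.006, 0.15, 0, 0.05]
    - [0, 0, 0.13, 0, 0.05]
    - [0, 0, 0.066, 0, 0.05]
    - [0, 0, 0, 0, 0.05]
    - [0, 0, 0, 0, 1]
    - [0, 0, 0, 0, 1]
    - [0, 0, 0, 0, 1]
    - [0, 0, 0, 0, 1]
    - [0, 0, 0, 0, 1]
    - [0, 0, 0, 0, 1]
  force: 20

```text
t: 5.92
tool_pos: [427.0, -41.0, 18.2]
orientation: [0.998, -0.058, 0.0, 0.0]
wrist_force: [-1.4, -0.0, 6.5]
gripper_width: 0.173
grasp_force: 20.0
```

Request:
arm_command:
  moves:
    - [0, 0, -0.15, 0, 1]
    - [0, 0, -0.15, 0, 1]
    - [0, 0, 0, 0, 1]

```text
t: 6.3
tool_pos: [428.9, -41.3, 95.6]
orientation: [0.998, -0.058, 0.003, 0.0]
wrist_force: [0.4, 0.5, -0.4]
gripper_width: 0.175
grasp_force: 20.0
```

```bash
python3 -c "
from h import *
p,y,s=pose();print(p,y,s['gripper_width']*95,s['grasp_force'])
plan((589.5,-203,90),90,1)
"
```

```text
[428.86622445 -41.34173528  95.64169935] -6.645085885229425 16.595489289653283 19.998254477977753
from [428.9 -41.3  95.6] -6.6 n 10
[[0.071, 0.057, 0.002, -0.215, 1], [0.061, 0.068, 0.002, -0.215, 1], [0.048, 0.077, 0.002, -0.215, 1], [0.035, 0.084, 0.002, -0.215, 1], [0.02, 0.089, 0.002, -0.215, 1], [0.005, 0.091, 0.002, -0.215, 1], [-0.01, 0.091, 0.002, -0.215, 1], [-0.025, 0.088, 0.002, -0.215, 1], [-0.04, 0.082, 0.002, -0.215, 1], [-0.053, 0.074, 0.002, -0.215, 1]]
```

Request:
arm_command:
  moves:
    - [0.071, 0.057, 0, -0.215, 1]
    - [0.061, 0.068, 0, -0.215, 1]
    - [0.048, 0.077, 0, -0.215, 1]
    - [0.035, 0.084, 0, -0.215, 1]
    - [0.02, 0.089, 0, -0.215, 1]
    - [0.005, 0.091, 0, -0.215, 1]
    - [-0.01, 0.091, 0, -0.215, 1]
    - [-0.025, 0.088, 0, -0.215, 1]
    - [-0.04, 0.082, 0, -0.215, 1]
    - [-0.053, 0.074, 0, -0.215, 1]

```text
t: 7.55
tool_pos: [586.7, -202.4, 90.2]
orientation: [0.704, 0.71, -0.001, -0.002]
wrist_force: [-0.6, 0.4, -0.3]
gripper_width: 0.174
grasp_force: 20.0
```

Request:
arm_command:
  moves:
    - [0, 0, 0, 0, 1]
    - [0, 0, 0, 0, 1]

```text
t: 7.8
tool_pos: [586.2, -201.7, 91.1]
orientation: [0.707, 0.707, -0.0, -0.001]
wrist_force: [-0.2, 0.5, 0.9]
gripper_width: 0.173
grasp_force: 20.0
```

```bash
python3 -c "
from h import *
p,y,s=pose();print(p,y,s['gripper_width']*95,s['grasp_force'])
see('w4')"; python3 mw.py w4.npz blue red
```

```text
[ 586.19807289 -201.66177012   91.07074271] 89.98713111917216 16.436631385632115 19.99835729598999
blue [389. 164.] 27708 c [ 636.3 -131.8] L W [261. 170.] axis 87.5 z [ 3.  5. 13.]
blue [449. 303.] 234 c [ 706.  -299.4] L W [21. 17.] axis 13.5 z [ 4.  9. 14.]
blue [341. 308.] 64 c [ 600.5 -299.3] L W [11.  6.] axis -65.4 z [ 4.  7. 14.]
red [199. 226.] 2412 c [ 475.9 -213.4] L W [87. 23.] axis -5.8 z [14. 24. 27.]
red [431. 377.] 87 c [ 702.9 -391.9] L W [38.  4.] axis -40.7 z [13. 28. 37.]
```

View pics/w4.png

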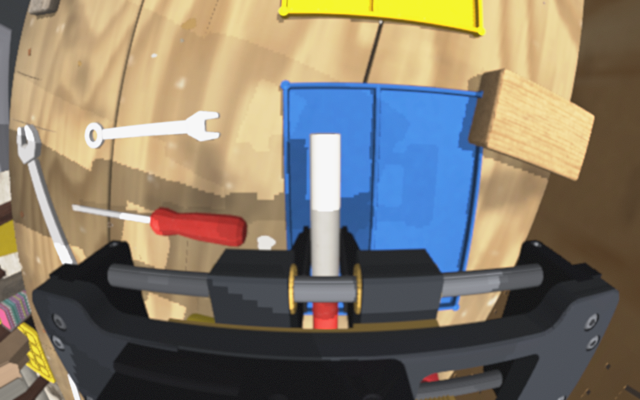

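Run:
```python
from h import *
z=np.load('w4.npz'); m=dict(K=z['K'],R=z['R'],t=z['t'])
for uv in [(287,110),(289,200),(376,110),(375,200),(478,130),(285,84),(480,94)]: print(uv,np.round(onplane(m,uv,12,True),1))
for uv in [(325,150),(326,200)]: print('mk',np.round(onplane(m,uv,91-5,True),1))
```

```text
(287, 110) [ 557.1 -121.9   12. ]
(289, 200) [ 557.1 -192.7   12. ]
(376, 110) [ 624.5 -121.7   12. ]
(375, 200) [ 625.7 -192.7   12. ]
(478, 130) [ 711.5 -133.    12. ]
(285, 84) [ 555.7 -101.9   12. ]
(480, 94) [ 712.2 -103.    12. ]
mk [ 586.  -144.1   86. ]
mk [ 586.5 -171.4   86. ]
```

The marker hangs over the narrow bay (columns 287–375, marker at 325). The tray edges agree with a centre at (634.5,-203.5). I move 3.5 mm in x, lower and release.

Request:
arm_command:
  moves:
    - [-0.004, 0.014, 0.1, 0, 1]
    - [0, 0, 0.1, 0, 1]
    - [0, 0, 0.06, 0, 1]
    - [0, 0, 0.012, 0, 1]
    - [0, 0, 0, 0, 1]

```text
t: 8.48
tool_pos: [591.2, -203.4, 25.2]
orientation: [0.706, 0.708, 0.0, 0.0]
wrist_force: [-0.6, -0.2, -0.8]
gripper_width: 0.179
grasp_force: 20.0
```

Request:
arm_command:
  moves:
    - [0, 0, 0.01, 0, 1]
    - [0, 0, 0, 0, 1]

```text
t: 8.72
tool_pos: [591.2, -203.5, 22.7]
orientation: [0.706, 0.708, 0.0, 0.0]
wrist_force: [0.3, -0.3, -0.1]
gripper_width: 0.169
grasp_force: 20.0
```

Release, then rise.

Request:
arm_command:
  moves:
    - [0, 0, 0, 0, 0.4]
    - [0, 0, 0, 0, 0.4]
    - [0, 0, 0, 0, 0.4]
    - [0, 0, -0.1, 0, 0.3]
    - [0, 0, -0.2, 0, 0.3]
    - [0, 0, -0.24, 0, 0.3]
    - [0, 0, -0.2, 0, 0.3]

```text
t: 9.6
tool_pos: [591.1, -203.5, 209.8]
orientation: [0.706, 0.708, 0.0, 0.001]
wrist_force: [0.4, -1.0, -0.1]
gripper_width: 0.352
grasp_force: 0.0
```

```bash
python3 -c "
from h import *
p,y,s=pose();print(p,y,s['gripper_width']*95,s['grasp_force'])
see('w5')"; python3 mw.py w5.npz red white yellow brown
python3 -c "
from h import *
plan((465,-345,215),0,0.3)"
```

```text
[ 591.11597201 -203.48076882  209.8060034 ] 90.11125429996878 33.40595921397757 0.0
yellow [364.  23.] 6690 c [636.  -14.1] L W [177.  76.] axis 0.2 z [ 1.  5. 13.]
red [230. 190.] 1263 c [ 470.  -217.7] L W [96. 31.] axis -6.3 z [16. 24. 27.]
red [324. 218.] 370 c [ 590.6 -249.9] L W [40. 13.] axis -89.9 z [17. 20. 23.]
red [347. 314.] 395 c [ 620.8 -388.6] L W [49.  6.] axis 38.8 z [ 8. 25. 39.]
white [217. 120.] 574 c [ 449.7 -130. ] L W [100.  23.] axis -2.9 z [6. 7. 9.]
white [153. 125.] 225 c [ 374.5 -131.6] L W [45. 24.] axis -5.8 z [6. 7. 9.]
white [325. 162.] 1101 c [ 590.7 -183.3] L W [91. 15.] axis 89.8 z [15. 20. 22.]
white [162. 183.] 251 c [ 378.7 -206. ] L W [97.  6.] axis -5.8 z [13. 15. 17.]
brown [155. 247.] 1669 c [ 372.4 -283.4] L W [48. 34.] axis -11.1 z [23. 57. 69.]
from [ 594.4 -204.9  218.4] 90.1 n 9
[[-0.062, -0.058, 0.002, 0.222, 0.3], [-0.071, -0.046, 0.002, 0.222, 0.3], [-0.078, -0.033, 0.002, 0.222, 0.3], [-0.083, -0.019, 0.002, 0.222, 0.3], [-0.085, -0.004, 0.002, 0.222, 0.3], [-0.084, 0.011, 0.002, 0.222, 0.3], [-0.081, 0.025, 0.002, 0.222, 0.3], [-0.075, 0.039, 0.002, 0.222, 0.3], [-0.067, 0.051, 0.002, 0.222, 0.3]]
```

```bash
python3 -c "
from h import *
plan((466,-350,205),79,-0.26)"
```

```text
from [ 594.4 -204.9  218.4] 90.1 n 4
[[-0.145, -0.129, 0.013, 0.062, -0.26], [-0.151, -0.122, 0.013, 0.062, -0.26], [-0.157, -0.114, 0.013, 0.062, -0.26], [-0.162, -0.106, 0.013, 0.062, -0.26]]
```

Request:
arm_command:
  moves:
    - [-0.145, -0.129, 0.013, 0.062, -0.26]
    - [-0.151, -0.122, 0.013, 0.062, -0.26]
    - [-0.157, -0.114, 0.013, 0.062, -0.26]
    - [-0.162, -0.106, 0.013, 0.062, -0.26]
    - [0, 0, 0, 0, -0.26]
    - [0, 0, 0, 0, -0.26]

```text
t: 10.4
tool_pos: [462.4, -348.4, 194.0]
orientation: [0.772, 0.636, 0.0, -0.0]
wrist_force: [0.2, 0.3, 0.5]
gripper_width: 0.629
grasp_force: 0.0
```

```bash
python3 -c "
from h import *
p,y,s=pose();print(p,y,s['gripper_width']*95,s['grasp_force'])
see('w6')"; python3 mw.py w6.npz yellow brown
```

```text
[ 462.44588949 -348.43863132  194.03314727] 78.93715766955626 59.75954931563682 0.0
yellow [326. 176.] 2242 c [ 465.2 -338. ] L W [42. 34.] axis 79.8 z [39. 65. 69.]
brown [235. 146.] 963 c [ 371.6 -284.2] L W [56. 34.] axis -11.3 z [31. 57. 67.]
```

View pics/w6.png

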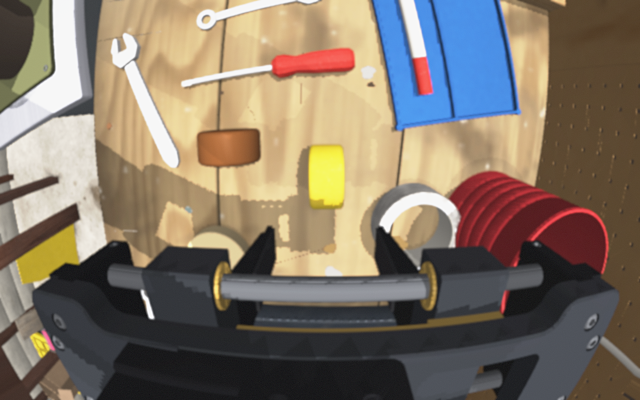

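```bash
python3 - <<'E'
from h import *
z=np.load('w6.npz'); m=dict(K=z['K'],R=z['R'],t=z['t']); C=wcloud(z['d'],m)
r=C[130:225,295:360].reshape(-1,3)
for h in (60,64,66,67,68):
    q=r[r[:,2]>h]; print(h,len(q),np.round(q.mean(0),1),np.round(q.min(0)),np.round(q.max(0)))
big=C[(z['d']>0)&(C[...,1]<-395)&(C[...,1]>-480)&(C[...,0]<560)&(C[...,0]>380)&(C[...,2]<150)]
print('near obstacles',np.round(big[big[:,2]>30].max(0)) if (big[:,2]>30).any() else None)
E
python3 -c "
from h import *
plan((464,-346,42),79.5,-0.26,50)"
```

```text
60 1624 [ 465.6 -335.2   68.9] [ 446. -361.   60.] [ 485. -273.  351.]
64 1224 [ 465.6 -335.6   71.1] [ 447. -357.   64.] [ 484. -273.  351.]
66 916 [ 465.8 -335.7   73.1] [ 448. -353.   66.] [ 483. -273.  351.]
67 714 [ 465.5 -335.6   74.9] [ 449. -350.   67.] [ 482. -273.  351.]
68 403 [ 465.8 -334.9   80.6] [ 450. -350.   68.] [ 481. -273.  351.]
near obstacles [ 556. -395.   50.]
from [ 462.8 -348.1  194.1] 79.0 n 4
[[0.002, 0.001, 0.152, -0.003, -0.26], [0.002, 0.001, 0.152, -0.003, -0.26], [0.002, 0.001, 0.152, -0.003, -0.26], [0.002, 0.001, 0.152, -0.003, -0.26]]
```

The tape lies at about (465,-339), between the fingers, with its axis at 79.5°. The ring and cup are clear to the right. I descend and grip the round case.

Request:
arm_command:
  moves:
    - [0.036, 0.002, 0.16, -0.01, -0.26]
    - [0, 0, 0.16, 0, -0.26]
    - [0, 0, 0.16, 0, -0.26]
    - [0, 0, 0.16, 0, -0.26]
    - [0, 0, 0, 0, 1]
    - [0, 0, 0, 0, 1]
    - [0, 0, 0, 0, 1]
    - [0, 0, 0, 0, 1]
    - [0, 0, 0, 0, 1]
    - [0, 0, 0, 0, 1]
  force: 40

```text
t: 11.7
tool_pos: [465.9, -340.8, 36.7]
orientation: [0.769, 0.639, 0.001, 0.002]
wrist_force: [-0.7, 2.7, 6.9]
gripper_width: 0.359
grasp_force: 40.0
```

Request:
arm_command:
  moves:
    - [0, 0, -0.1, 0, 1]
    - [0, 0, -0.2, 0, 1]
    - [0, 0, -0.05, 0, 1]
    - [0, 0, 0, 0, 1]

```text
t: 12.2
tool_pos: [464.7, -340.1, 122.0]
orientation: [0.769, 0.639, 0.0, 0.001]
wrist_force: [-0.6, 0.1, -2.7]
gripper_width: 0.356
grasp_force: 40.0
```

```bash
python3 -c "
from h import *
p,y,s=pose();print(p,y,s['gripper_width']*95,s['grasp_force'])
plan((669.5,-210,125),90,1,50)"
```

```text
[ 464.73150848 -340.14569177  122.02696647] 79.39368181416152 33.77357923368014 39.98167276382446
from [ 464.7 -340.1  122. ] 79.4 n 5
[[0.132, 0.142, -0.002, -0.047, 1], [0.127, 0.147, -0.002, -0.047, 1], [0.122, 0.151, -0.002, -0.047, 1], [0.116, 0.156, -0.002, -0.047, 1], [0.11, 0.16, -0.002, -0.047, 1]]
```

Request:
arm_command:
  moves:
    - [0.132, 0.142, 0, -0.047, 1]
    - [0.127, 0.147, 0, -0.047, 1]
    - [0.122, 0.151, 0, -0.047, 1]
    - [0.116, 0.156, 0, -0.047, 1]
    - [0.11, 0.16, 0, -0.047, 1]
    - [0, 0, 0, 0, 1]
    - [0, 0, 0, 0, 1]

```text
t: 13.08
tool_pos: [667.9, -209.4, 118.5]
orientation: [0.707, 0.707, -0.001, -0.002]
wrist_force: [0.6, -0.3, -2.2]
gripper_width: 0.355
grasp_force: 40.0
```

```bash
python3 -c "
from h import *
p,y,s=pose();print(p,y,s['gripper_width']*95,s['grasp_force'])
see('w7')"; python3 mw.py w7.npz yellow
```

```text
[ 667.89751743 -209.38813038  118.54863592] 89.98792059989363 33.766821078982886 39.98156547546387
yellow [288.  10.] 3748 c [632.6 -35.6] L W [177.  30.] axis -3.1 z [ 3.  5. 14.]
```

View pics/w7.png

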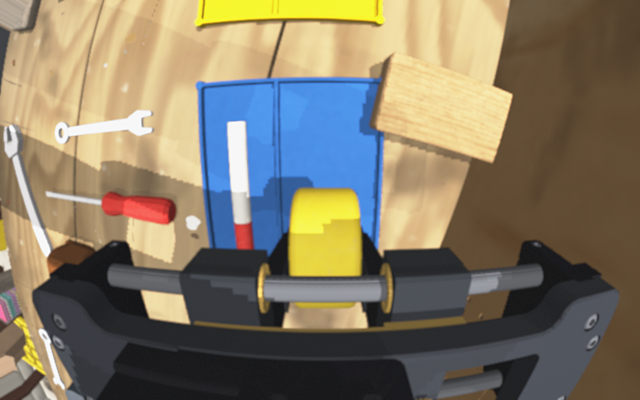

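The tape hangs over the wide bay, clear of the block at (440,105), and the marker lies in the narrow bay. I lower the tape.

Request:
arm_command:
  moves:
    - [0, 0.006, 0.12, 0, 1]
    - [0, 0, 0.12, 0, 1]
    - [0, 0, 0.07, 0, 1]
    - [0, 0, 0.01, 0, 1]
    - [0, 0, 0, 0, 1]

```text
t: 13.75
tool_pos: [670.9, -210.3, 42.0]
orientation: [0.707, 0.707, 0.0, 0.0]
wrist_force: [0.5, -0.4, -2.6]
gripper_width: 0.358
grasp_force: 40.0
```

Request:
arm_command:
  moves:
    - [0, 0, 0.008, 0, 1]
    - [0, 0, 0.004, 0, 1]
    - [0, 0, 0, 0, 1]

```text
t: 14.12
tool_pos: [671.6, -210.2, 40.3]
orientation: [0.707, 0.707, 0.0, 0.001]
wrist_force: [-2.4, 0.4, 6.0]
gripper_width: 0.356
grasp_force: 40.0
```

Request:
arm_command:
  moves:
    - [0, 0, 0, 0, -0.1]
    - [0, 0, 0, 0, -0.26]
    - [0, 0, 0, 0, -0.26]
    - [0, 0, 0, 0, -0.26]
    - [0, 0, -0.15, 0, -0.26]
    - [0, 0, -0.22, 0, -0.26]
    - [0, 0, -0.22, 0, -0.26]
    - [0, 0, -0.1, 0, -0.26]
    - [0, 0, 0, 0, -0.26]

```text
t: 15.25
tool_pos: [672.5, -210.4, 214.7]
orientation: [0.707, 0.707, 0.001, 0.003]
wrist_force: [0.4, 0.1, -0.3]
gripper_width: 0.629
grasp_force: 0.0
```

```bash
python3 -c "
from h import *
p,y,s=pose();print(p,y,s['gripper_width']*95,s['grasp_force'])
see('w8')"; python3 mw.py w8.npz yellow red white green
```

```text
[ 672.46354897 -210.41323427  214.70751631] 89.97594966329183 59.776031834470295 0.0
yellow [293.  21.] 5945 c [633.7 -18.5] L W [175.  63.] axis -2.5 z [ 3.  5. 14.]
yellow [323. 180.] 1901 c [ 670.9 -206.6] L W [41. 32.] axis 89.1 z [45. 69. 73.]
red [172. 184.] 999 c [ 475.2 -213.3] L W [88. 23.] axis -5.8 z [14. 24. 27.]
red [258. 210.] 349 c [ 591.5 -248.2] L W [40. 14.] axis 90.0 z [17. 21. 23.]
red [319. 309.] 712 c [ 664.5 -392. ] L W [118.  39.] axis -6.1 z [ 6. 29. 40.]
white [110.   6.] 122 c [378.9  41.9] L W [64.  7.] axis 3.0 z [11. 14. 17.]
white [145. 121.] 650 c [ 426.2 -130.5] L W [148.  24.] axis -0.4 z [6. 7. 9.]
white [255. 155.] 1023 c [ 590.1 -181.9] L W [90. 19.] axis -88.5 z [14. 20. 22.]
white [116. 179.] 210 c [ 378.6 -205.5] L W [98.  7.] axis -5.4 z [13. 16. 17.]
```

```bash
python3 -c "
from h import *
plan((470,40,215),0,-0.26)"
```

```text
from [ 671.3 -210.   211.7] 90.0 n 9
[[0.111, -0.089, -0.001, 0.222, -0.26], [0.094, -0.107, -0.001, 0.222, -0.26], [0.074, -0.122, -0.001, 0.222, -0.26], [0.051, -0.133, -0.001, 0.222, -0.26], [0.028, -0.14, -0.001, 0.222, -0.26], [0.003, -0.143, -0.001, 0.222, -0.26], [-0.022, -0.141, -0.001, 0.222, -0.26], [-0.046, -0.135, -0.001, 0.222, -0.26], [-0.069, -0.125, -0.001, 0.222, -0.26]]
```

Request:
arm_command:
  moves:
    - [0.111, -0.089, 0, 0.222, -0.26]
    - [0.094, -0.107, 0, 0.222, -0.26]
    - [0.074, -0.122, 0, 0.222, -0.26]
    - [0.051, -0.133, 0, 0.222, -0.26]
    - [0.028, -0.14, 0, 0.222, -0.26]
    - [0.003, -0.143, 0, 0.222, -0.26]
    - [-0.022, -0.141, 0, 0.222, -0.26]
    - [-0.046, -0.135, 0, 0.222, -0.26]
    - [-0.069, -0.125, 0, 0.222, -0.26]
    - [0, 0, 0, 0, -0.26]

```text
t: 16.55
tool_pos: [467.5, 41.4, 208.3]
orientation: [1.0, 0.002, -0.002, -0.0]
wrist_force: [-0.5, -0.5, 0.6]
gripper_width: 0.626
grasp_force: 0.0
```

Request:
arm_command:
  moves:
    - [0, 0, 0, 0, -0.26]
    - [0, 0, 0, 0, -0.26]

```text
t: 16.8
tool_pos: [470.0, 39.5, 210.4]
orientation: [1.0, 0.0, -0.001, 0.0]
wrist_force: [0.0, 0.8, -0.2]
gripper_width: 0.631
grasp_force: 0.0
```

```bash
python3 -c "
from h import *
p,y,s=pose();print(p,y,s['gripper_width']*95,s['grasp_force'])
see('w9')"; python3 mw.py w9.npz yellow white green lid
```

```text
[469.99171543  39.54574713 210.4130587 ] 0.0537465454866869 59.91398711434276 0.0
yellow [313.  53.] 18583 c [622.4  55.6] L W [217. 139.] axis 88.1 z [ 3.  5. 13.]
yellow [529.  22.] 1249 c [ 670.3 -205.7] L W [42. 34.] axis -89.8 z [40. 67. 73.]
green [319. 173.] 1228 c [474.7  47.5] L W [85. 21.] axis 2.7 z [18. 22. 26.]
white [502.  87.] 704 c [ 590.7 -182.6] L W [91. 16.] axis -89.8 z [16. 20. 23.]
white [457. 193.] 582 c [ 437.7 -131.2] L W [123.  23.] axis 1.0 z [6. 7. 9.]
white [248. 195.] 81 c [450.1 131.5] L W [47. 10.] axis 53.4 z [15. 22. 25.]
white [502. 233.] 193 c [ 394.7 -206.9] L W [70.  7.] axis -6.2 z [13. 16. 18.]
white [323. 241.] 223 c [387.6  42.9] L W [81.  5.] axis 3.1 z [12. 15. 17.]
lid [637.  59.] 277 c [ 664.8 -381.1] L W [90. 19.] axis -5.2 z [ 90.  95. 100.]
lid [218. 232.] 1819 c [432.4 146.4] L W [57. 47.] axis 66.9 z [92. 97. 98.]
```

View pics/w9.png

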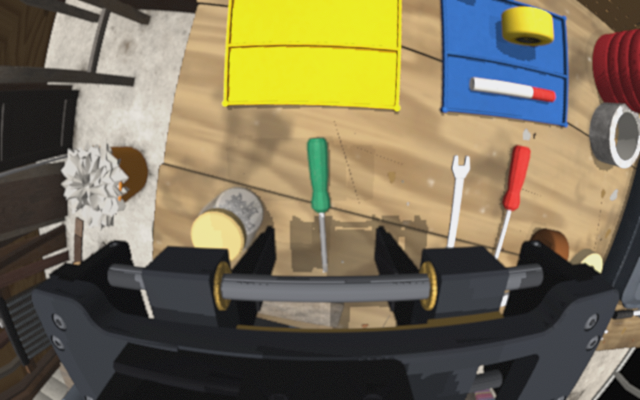

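Driver: handle (319,173), blade to (323,270), axis 3°. The jar lid at (218,232) is close on the left. I grip near the handle's end, with TCP (503,40) and yaw -3°, to keep the gripper body clear of the jar.

Request:
arm_command:
  moves:
    - [0.132, -0.002, 0.1, 0.067, -0.26]
    - [0, 0, 0.2, 0, -0.26]
    - [0, 0, 0.2, 0, -0.26]
    - [0, 0, 0, 0, -0.26]
    - [0, 0, 0, 0, -0.26]

```text
t: 17.48
tool_pos: [504.2, 40.4, 87.9]
orientation: [1.0, -0.026, 0.001, -0.0]
wrist_force: [1.8, -0.4, 0.2]
gripper_width: 0.63
grasp_force: 0.0
```

```bash
python3 -c "
from h import *
p,y,s=pose();print(p,y,s['gripper_width']*95,s['grasp_force'])"
```

```text
[504.1529275   40.38138701  87.86238128] -2.9713122558432827 59.87181967224057 0.0
```

Request:
arm_command:
  moves:
    - [0, 0, 0.12, 0, -0.26]
    - [0, 0, 0.1, 0, -0.26]
    - [0, 0, 0.06, 0, -0.26]
    - [0, 0, 0, 0, -0.26]
    - [0, 0, 0, 0, 1]
    - [0, 0, 0, 0, 1]
    - [0, 0, 0, 0, 1]
    - [0, 0, 0, 0, 1]
    - [0, 0, 0, 0, 1]
    - [0, 0, 0, 0, 1]
  force: 40

```text
t: 18.73
tool_pos: [503.1, 40.8, 16.5]
orientation: [1.0, -0.026, 0.0, -0.0]
wrist_force: [-0.2, 0.1, 2.2]
gripper_width: 0.246
grasp_force: 39.9
```

Request:
arm_command:
  moves:
    - [0, 0, -0.1, 0, 1]
    - [0, 0, -0.2, 0, 1]
    - [0, 0, -0.05, 0, 1]
    - [0, 0, 0, 0, 1]

```text
t: 19.23
tool_pos: [503.1, 40.7, 103.9]
orientation: [1.0, -0.026, 0.001, 0.0]
wrist_force: [-0.3, -0.2, -0.6]
gripper_width: 0.246
grasp_force: 39.9
```

```bash
python3 - <<'E'
from h import *
z=np.load('w9.npz'); m=dict(K=z['K'],R=z['R'],t=z['t'])
for uv in [(223,106),(399,110),(229,46),(400,46)]: print(uv,np.round(onplane(m,uv,12,True),1))
C=wcloud(z['d'],m); hsv=cv2.cvtColor(z['r'],cv2.COLOR_RGB2HSV).astype(int)
mk=(hsv[...,0]>22)&(hsv[...,0]<34)&(hsv[...,1]>90)&(z['d']>0)&(C[...,2]<20)
for y in (-20,20,60,100,130):
    q=C[mk&(abs(C[...,1]-y)<3)]; print('row y',y,'xmin',round(np.percentile(q[:,0],1),1))
for x in (575,600,640,680): 
    q=C[mk&(abs(C[...,0]-x)<3)]; print('col x',x,'y',np.round(np.percentile(q[:,1],[1,99]),1))
p,y,s=pose();print(p,y,s['gripper_width']*95,s['grasp_force']); see('w10')
E
python3 mw.py w10.npz green white lid
```

```text
(223, 106) [557.6 159.5  12. ]
(399, 110) [551.1 -45.3  12. ]
(229, 46) [629.5 151.8  12. ]
(400, 46) [627.3 -46.2  12. ]
row y -20 xmin 553.7
row y 20 xmin 555.1
row y 60 xmin 557.3
row y 100 xmin 558.1
row y 130 xmin 559.3
col x 575 y [-43.4 157.4]
col x 600 y [-43.8 155.2]
col x 640 y [-46.2 155.4]
col x 680 y [-46.  152.6]
[503.05989728  40.66131579 103.94276873] -2.9502352670244107 23.326064209122453 39.92912055691704
white [553. 105.] 1045 c [ 590.7 -182.1] L W [91. 16.] axis -89.9 z [16. 20. 22.]
white [500. 227.] 659 c [ 462.1 -133.7] L W [78. 25.] axis 6.7 z [6. 7. 8.]
white [484. 309.] 235 c [ 372.7 -127.6] L W [40. 23.] axis 11.5 z [6. 8. 9.]
lid [325. 229.] 316 c [513.7  40.9] L W [34.  7.] axis -87.5 z [ 91.  97. 102.]
lid [181. 314.] 566 c [451.1 150. ] L W [40. 11.] axis -86.5 z [90. 96. 98.]
```

View pics/w10.png

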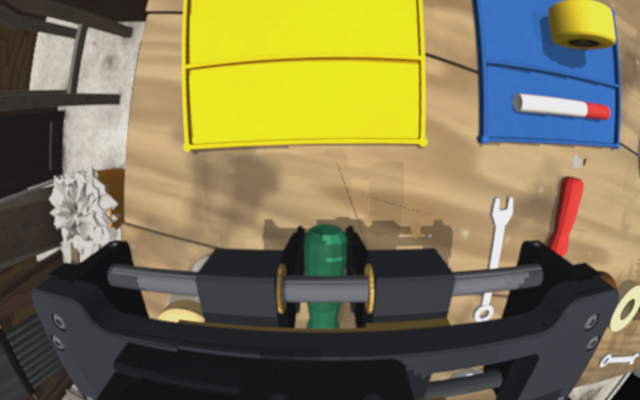

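Grip confirmed: the handle end is at (325,228), between the pads. The yellow tray is turned about -2.1°, with its centre near (638.5,54.7). Next I check for droop with the scene view and plan the transfer.

Run:
```python
from h import *
plan((596,128,110),87.9,1,50)
z=np.load('w10.npz')
for n in('scene','side'):
    r,d,m=shot(n); save(r,n+'1.png'); C=cloud(d,m); hsv=cv2.cvtColor(r,cv2.COLOR_RGB2HSV).astype(int)
    k=(hsv[...,0]>65)&(hsv[...,0]<90)&(hsv[...,1]>70)&(d>0)&(C[...,2]>40)&(C[...,2]<200)&(C[...,0]<560)
    if k.sum(): print(n,k.sum(),np.round(C[k].min(0)),np.round(C[k].max(0)))
    q=C[k]
    for x in (440,460,480,510):
        s=q[abs(q[:,0]-x)<5]
        if len(s): print(x,len(s),np.round(np.percentile(s[:,2],[5,95]),1),np.round(s[:,1].mean(),1))
    b=C[(d>0)&(C[...,2]>50)&(C[...,2]<150)&(C[...,0]>335)&(C[...,0]<425)&(abs(C[...,1]-45)<25)]
    for x in (355,380,410):
        s=b[abs(b[:,0]-x)<6]
        if len(s): print('blade',x,len(s),np.round(np.median(s,0),1))
```

```text
from [502.   40.7 102.5] -2.9 n 9
[[0.04, -0.041, -0.003, -0.224, 1], [0.046, -0.033, -0.003, -0.224, 1], [0.051, -0.025, -0.003, -0.224, 1], [0.055, -0.015, -0.003, -0.224, 1], [0.057, -0.005, -0.003, -0.224, 1], [0.057, 0.005, -0.003, -0.224, 1], [0.055, 0.014, -0.003, -0.224, 1], [0.052, 0.024, -0.003, -0.224, 1], [0.047, 0.033, -0.003, -0.224, 1]]
scene 317 [  143. -1322.    80.] [495.  59. 131.]
440 40 [ 98.5 107.4] 53.0
460 39 [ 97.9 106.1] 50.2
480 38 [ 99.8 108. ] 49.6
blade 355 21 [356.6  54.5  96.2]
blade 380 21 [380.   53.1  97.7]
blade 410 21 [410.6  50.8  98.1]
side 262 [241. -37.  54.] [ 504. 1644.  176.]
440 43 [ 85.7 106.6] 38.9
460 34 [ 88.7 106.2] 37.4
480 42 [ 88.5 107.2] 34.4
blade 355 11 [354.2  51.1  95.9]
blade 380 13 [379.1  49.3  95.9]
blade 410 12 [407.8  46.3  97.1]
```

The driver is level, with the blade at z≈96–98 and under 2° of droop, and in line with the tool. I carry it to the yellow tray.

Request:
arm_command:
  moves:
    - [0.04, -0.041, -0.01, -0.224, 1]
    - [0.046, -0.033, -0.01, -0.224, 1]
    - [0.051, -0.025, -0.01, -0.224, 1]
    - [0.055, -0.015, 0, -0.224, 1]
    - [0.057, -0.005, 0, -0.224, 1]
    - [0.057, 0.005, 0, -0.224, 1]
    - [0.055, 0.014, 0, -0.224, 1]
    - [0.052, 0.024, 0, -0.224, 1]
    - [0.047, 0.033, 0, -0.224, 1]
    - [0, 0, 0, 0, 1]

```text
t: 20.62
tool_pos: [596.2, 128.1, 109.0]
orientation: [0.721, 0.693, -0.001, -0.001]
wrist_force: [-0.1, 0.0, -1.7]
gripper_width: 0.244
grasp_force: 39.9
```

Request:
arm_command:
  moves:
    - [0, 0, 0, 0, 1]
    - [0, 0, 0, 0, 1]

```text
t: 20.88
tool_pos: [596.4, 127.5, 110.6]
orientation: [0.721, 0.693, -0.0, -0.0]
wrist_force: [0.1, -0.4, -1.4]
gripper_width: 0.247
grasp_force: 39.9
```

Run:
```python
from h import *
p,y,s=pose();print(p,y,s['gripper_width']*95,s['grasp_force'])
r,d,m=shot('side'); save(r,'side2.png'); C=cloud(d,m)
b=C[(d>0)&(C[...,2]>p[2]-40)&(C[...,2]<p[2]+10)&(abs(C[...,0]-594)<30)]
for yy in (-25,-15,0,20,40,55,70,90,110):
    s=b[abs(b[:,1]-yy)<6]
    if len(s): print(yy,len(s),np.round(np.median(s,0),1))
```

```text
[596.40219124 127.49557441 110.55698112] 87.67106750223043 23.467612741112916 39.92916399263777
-25 4 [589.1 -24.  104.7]
-15 8 [588.3 -16.5 105.3]
0 4 [588.6   0.6 107. ]
20 4 [590.   21.8 107.5]
40 5 [591.3  41.7 107.2]
55 60 [591.2  54.8 107.6]
70 9 [587.3  66.4 113.6]
90 22 [589.8  89.8 112.1]
110 40 [593.  114.  113.8]
```

View pics/side2.png

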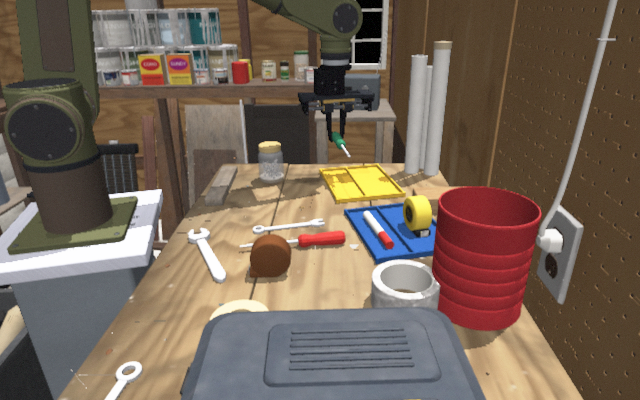

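The blade is just above the yellow narrow bay, tip near (348,154), and both kit items are in the blue tray. I lower the driver.

Request:
arm_command:
  moves:
    - [0, 0, 0.12, 0, 1]
    - [0, 0, 0.12, 0, 1]
    - [0, 0, 0.08, 0, 1]
    - [0, 0, 0.02, 0, 1]
    - [0, 0, 0, 0, 1]

```text
t: 21.55
tool_pos: [597.4, 127.9, 26.5]
orientation: [0.721, 0.693, 0.0, 0.0]
wrist_force: [0.1, -0.8, -0.0]
gripper_width: 0.246
grasp_force: 39.9
```

Request:
arm_command:
  moves:
    - [0, -0.004, 0.012, 0, 1]
    - [0, 0, 0.006, 0, 1]
    - [0, 0, 0, 0, 1]

```text
t: 21.92
tool_pos: [596.2, 128.0, 22.0]
orientation: [0.721, 0.693, 0.0, 0.0]
wrist_force: [0.2, -0.5, -0.2]
gripper_width: 0.241
grasp_force: 39.9
```

Request:
arm_command:
  moves:
    - [0, 0, 0.004, 0, 1]
    - [0, 0, 0, 0, 0.32]
    - [0, 0, 0, 0, 0.32]
    - [0, 0, 0, 0, 0.32]
    - [0, 0, -0.06, 0, 0.32]
    - [0, 0, -0.2, 0, 0.32]
    - [0, 0, -0.22, 0, -1]
    - [0, 0, -0.22, 0, -1]
    - [0, 0, 0, 0, -1]

```text
t: 23.05
tool_pos: [599.7, 128.5, 204.2]
orientation: [0.721, 0.693, 0.005, 0.004]
wrist_force: [0.2, 0.2, 0.6]
gripper_width: 0.6
grasp_force: 0.0
```

```bash
python3 - <<'E'
from h import *
p,y,s=pose();print(p,y,s['gripper_width']*95)
see('w11')
plan((400,147,205),0,-1)
E
python3 mw.py w11.npz green white
```

```text
[599.6852274  128.45099406 204.15971386] 87.77201849262252 57.023939318082135
from [597.9 128.2 200.3] 87.8 n 9
[[0.005, -0.088, -0.002, 0.217, -1], [-0.01, -0.088, -0.002, 0.217, -1], [-0.025, -0.085, -0.002, 0.217, -1], [-0.039, -0.079, -0.002, 0.217, -1], [-0.052, -0.072, -0.002, 0.217, -1], [-0.063, -0.062, -0.002, 0.217, -1], [-0.073, -0.05, -0.002, 0.217, -1], [-0.08, -0.037, -0.002, 0.217, -1], [-0.085, -0.023, -0.002, 0.217, -1]]
green [318. 205.] 1100 c [593.5  99.3] L W [86. 19.] axis 86.0 z [22. 27. 30.]
white [198. 161.] 120 c [453.3 158.9] L W [49. 11.] axis -68.0 z [15. 20. 25.]
white [317. 260.] 128 c [588.   28.2] L W [53.  5.] axis 87.0 z [ 7. 19. 22.]
```

View pics/w11.png

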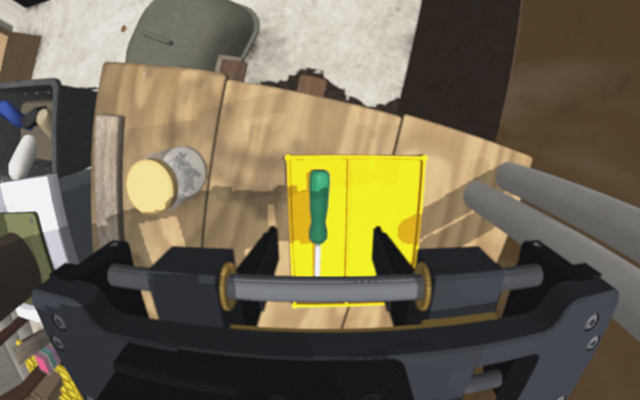

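The driver rests in the narrow bay: handle (318,205), top z≈27, inside the walls. The jar lid is at (155,187). I go above the jar, keeping this yaw.

Run:
```python
from h import *
plan((428,147,200),88,-1)
```

```text
from [597.9 128.2 200.3] 87.8 n 3
[[0.016, -0.227, 0.0, -0.002, -1], [0.017, -0.227, 0.0, -0.002, -1], [0.017, -0.227, 0.0, -0.002, -1]]
```

Request:
arm_command:
  moves:
    - [0.016, -0.227, 0, 0, -1]
    - [0.017, -0.227, 0, 0, -1]
    - [0.017, -0.227, 0, 0, -1]
    - [0, 0, 0, 0, -1]
    - [0, 0, 0, 0, -1]
    - [0, 0, 0, 0, -1]

```text
t: 23.85
tool_pos: [427.3, 146.9, 195.6]
orientation: [0.721, 0.693, -0.0, -0.0]
wrist_force: [-0.7, 0.4, -0.9]
gripper_width: 0.999
grasp_force: 0.0
```

Run:
```python
from h import *
p,y,s=pose();print(p,y,s['gripper_width']*95)
see('w12')
z=np.load('w12.npz'); m=dict(K=z['K'],R=z['R'],t=z['t']); C=wcloud(z['d'],m)
k=(C[...,2]>88)&(C[...,2]<102)&(z['d']>0)&(np.hypot(C[...,0]-428,C[...,1]-147)<60)
print(k.sum(),cv2.minEnclosingCircle(C[k][:,:2].astype(np.float32)),np.round(C[k].mean(0),1),np.round(C[k].min(0)),np.round(C[k].max(0)))
```

```text
[427.34927594 146.92744049 195.64474188] 87.73592534226117 94.87538054809255
3280 ((427.2587890625, 148.6109619140625), 28.968276977539062) [427.4 150.1  96.6] [399. 120.  88.] [456. 177.  99.]
```

View pics/w12.png

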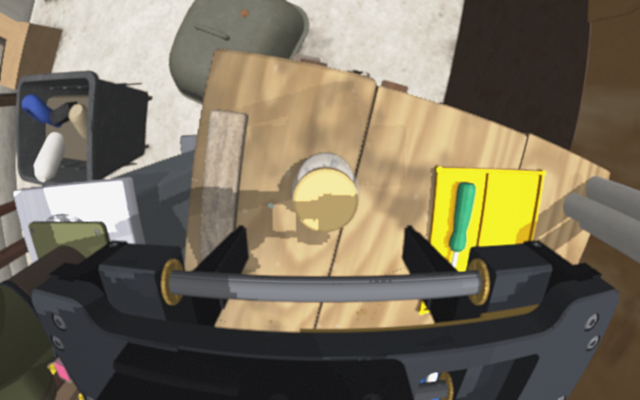

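The jar lid at (325,198) is centred between the fingers, at (427,148) mm. I descend and grip.

Request:
arm_command:
  moves:
    - [0.004, 0, 0.18, 0, -1]
    - [0, 0, 0.18, 0, -1]
    - [0, 0, 0.15, 0, -1]
    - [0, 0, 0.08, 0, -1]
    - [0, 0, 0, 0, 1]
    - [0, 0, 0, 0, 1]
    - [0, 0, 0, 0, 1]
    - [0, 0, 0, 0, 1]
    - [0, 0, 0, 0, 1]
    - [0, 0, 0, 0, 1]
  force: 35

```text
t: 25.15
tool_pos: [427.7, 148.3, 49.5]
orientation: [0.721, 0.693, 0.001, 0.001]
wrist_force: [1.6, 0.8, 5.3]
gripper_width: 0.676
grasp_force: 35.0
```

Request:
arm_command:
  moves:
    - [0, 0, 0, 0, 1]
    - [0, 0, -0.06, 0, 1]
    - [0, 0, -0.16, 0, 1]
    - [0, 0, -0.1, 0, 1]
    - [0, 0, 0, 0, 1]

```text
t: 25.78
tool_pos: [427.1, 148.3, 129.8]
orientation: [0.721, 0.693, 0.001, 0.001]
wrist_force: [-0.2, -0.2, -4.7]
gripper_width: 0.676
grasp_force: 35.0
```

Run:
```python
from h import *
p,y,s=pose();print(p,y,s['gripper_width']*95,s['grasp_force'])
plan((672.5,25,128),88,1,45)
```

```text
[427.12836564 148.31358361 129.84215759] 87.77267398223331 64.2584872628647 34.999201758710115
from [427.1 148.3 129.8] 87.8 n 7
[[-0.065, 0.143, 0.001, -0.001, 1], [-0.065, 0.143, 0.001, -0.001, 1], [-0.065, 0.143, 0.001, -0.001, 1], [-0.065, 0.143, 0.001, -0.001, 1], [-0.065, 0.143, 0.001, -0.001, 1], [-0.065, 0.143, 0.001, -0.001, 1], [-0.065, 0.143, 0.001, -0.001, 1]]
```

Request:
arm_command:
  moves:
    - [-0.065, 0.143, 0, 0, 1]
    - [-0.065, 0.143, 0, 0, 1]
    - [-0.065, 0.143, 0, 0, 1]
    - [-0.065, 0.143, 0, 0, 1]
    - [-0.065, 0.143, 0, 0, 1]
    - [-0.065, 0.143, 0, 0, 1]
    - [-0.065, 0.143, 0, 0, 1]
    - [0, 0, 0, 0, 1]
    - [0, 0, 0, 0, 1]

```text
t: 26.9
tool_pos: [670.2, 24.9, 125.4]
orientation: [0.721, 0.693, -0.002, -0.002]
wrist_force: [-0.1, -0.1, -3.8]
gripper_width: 0.673
grasp_force: 35.0
```

Run:
```python
from h import *
p,y,s=pose();print(p,y,s['gripper_width']*95,s['grasp_force'])
see('w13')
z=np.load('w13.npz'); m=dict(K=z['K'],R=z['R'],t=z['t']); C=wcloud(z['d'],m); hsv=cv2.cvtColor(z['r'],cv2.COLOR_RGB2HSV).astype(int)
mk=(hsv[...,0]>22)&(hsv[...,0]<34)&(hsv[...,1]>110)&(z['d']>0)&(C[...,2]<20)
for yy in (75,100,130):
    q=C[mk&(abs(C[...,1]-yy)<3)]; w=q[q[:,2]>9]; print(yy,'x ext',np.round(np.percentile(q[:,0],[0.5,99.5]),1),'high x',np.unique(np.round(w[:,0]/2)*2))
```

```text
[670.16364287  24.92718277 125.44058155] 87.7656876340867 63.95411784672011 34.99948867802232
75 x ext [557.2 717.2] high x [556. 558. 560. 584. 602. 626. 628. 630. 716. 718.]
100 x ext [558.3 722.5] high x [558. 560. 562. 584. 604. 606. 628. 630. 632. 718. 720.]
130 x ext [559.3 723.7] high x [558. 560. 562. 608. 628. 630. 632. 718. 720. 722.]
```

View pics/w13.png

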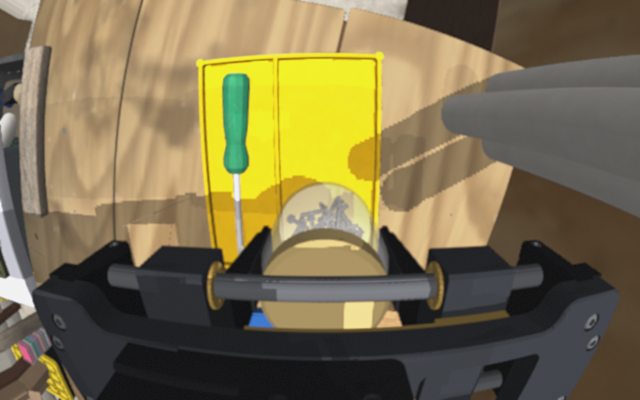

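The jar is over the wide bay. The divider (277,150) and outer wall (380,150) put the bay centre at x≈672.3 here, so I move 2 mm and lower.

Request:
arm_command:
  moves:
    - [0, 0.008, 0.1, 0, 1]
    - [0, 0, 0.1, 0, 1]
    - [0, 0, 0.07, 0, 1]
    - [0, 0, 0.02, 0, 1]
    - [0, 0, 0, 0, 1]
    - [0, 0, 0, 0, 1]

```text
t: 27.7
tool_pos: [675.0, 24.6, 57.1]
orientation: [0.721, 0.693, 0.001, 0.001]
wrist_force: [0.0, -0.7, -3.1]
gripper_width: 0.678
grasp_force: 35.0
```

Request:
arm_command:
  moves:
    - [0, -0.006, 0.008, 0, 1]
    - [0, 0, 0.004, 0, 1]
    - [0, 0, 0, 0, 1]

```text
t: 28.08
tool_pos: [672.8, 24.6, 53.5]
orientation: [0.721, 0.693, 0.0, 0.0]
wrist_force: [-2.1, -0.3, 1.0]
gripper_width: 0.675
grasp_force: 35.0
```

Request:
arm_command:
  moves:
    - [0, 0, 0.003, 0, 1]
    - [0, 0, 0, 0, -0.6]
    - [0, 0, 0, 0, -0.85]
    - [0, 0, 0, 0, -0.85]
    - [0, 0, 0, 0, -0.85]
    - [0, 0, -0.1, 0, -0.85]
    - [0, 0, -0.2, 0, -0.85]
    - [0, 0, -0.22, 0, -0.85]
    - [0, 0, -0.1, 0, -0.85]
    - [0, 0, 0, 0, -0.85]

```text
t: 29.32
tool_pos: [674.2, 24.6, 210.3]
orientation: [0.721, 0.693, 0.002, 0.002]
wrist_force: [0.5, 0.3, -0.5]
gripper_width: 0.925
grasp_force: 0.0
```

Request:
arm_command:
  moves:
    - [-0.12, -0.2, 0, 0, -0.85]
    - [-0.12, -0.2, 0, 0, -0.85]
    - [-0.12, -0.2, 0, 0, -0.85]
    - [0, 0, 0, 0, -0.85]
    - [0, 0, 0, 0, -0.85]

```text
t: 29.95
tool_pos: [518.9, -59.4, 205.6]
orientation: [0.721, 0.693, -0.0, -0.001]
wrist_force: [-0.0, 0.3, 1.1]
gripper_width: 0.928
grasp_force: 0.0
```

```bash
python3 - <<'E'
from h import *
p,y,s=pose();print(p,y,s['gripper_width']*95,s['grasp_force'])
see('w14')
z=np.load('w14.npz'); m=dict(K=z['K'],R=z['R'],t=z['t']); C=wcloud(z['d'],m)
k=(C[...,2]>88)&(C[...,2]<108)&(z['d']>0)&(np.hypot(C[...,0]-672,C[...,1]-25)<60)
if k.any(): print('lid',k.sum(),cv2.minEnclosingCircle(C[k][:,:2].astype(np.float32)),np.round(np.percentile(C[k][:,2],[2,50,98]),1))
E
python3 mw.py w14.npz green red white yellow
```

```text
[518.92908093 -59.35396775 205.62428793] 87.7418955315986 88.19113010094567 0.0
lid 2673 ((671.8472290039062, 24.268274307250977), 29.1287841796875) [ 90.5 100.5 102.1]
yellow [415.  83.] 16189 c [637.4  54.7] L W [206. 168.] axis 88.1 z [ 3.  5. 14.]
green [387.  41.] 1226 c [593.4  97.5] L W [85. 22.] axis 87.0 z [21. 26. 29.]
red [311. 304.] 161 c [ 488.8 -220.7] L W [57. 12.] axis -4.4 z [23. 26. 28.]
red [382. 315.] 217 c [ 590.6 -249.3] L W [40. 14.] axis -89.3 z [17. 21. 22.]
white [384. 116.] 337 c [588.4  12.6] L W [82.  8.] axis 85.3 z [16. 19. 21.]
white [214. 237.] 224 c [ 373.2 -131.8] L W [42. 23.] axis -16.2 z [6. 7. 9.]
white [287. 237.] 450 c [ 461.8 -131.6] L W [76. 23.] axis 1.6 z [6. 7. 9.]
white [385. 258.] 388 c [ 590.1 -160.4] L W [47. 16.] axis 88.1 z [16. 20. 23.]
```

View pics/w14.png

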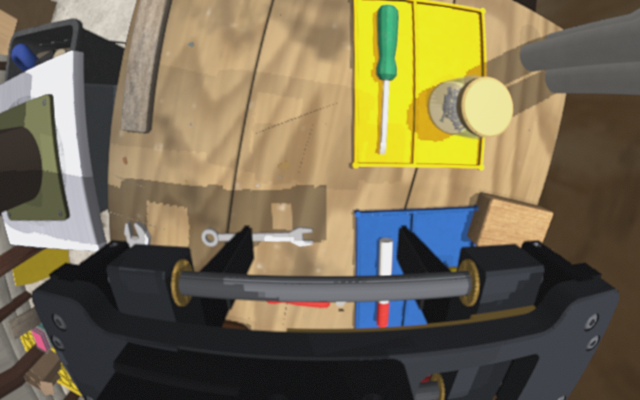

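The jar stands in the wide bay with its lid at z≈100.5, which is 96+4. The driver, (387,90) in this picture, and the marker lie in their narrow bays, and the look-alikes have not moved. I hand the job in.

```bash
python3 -c "
from bench import bot
print(bot.sign_off())"
```

```text
the job is handed in; nothing more can be done
None
```

Both kits are made up and the job is handed in, with about 30 s on the clock: in the last camera measurements all four things rest on their bay floors, with the tape and jar upright and the red screwdriver and spanner unmoved.

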